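# Start up the sanding station

### The arm

A 6-joint arm with a two-finger parallel gripper is mounted at the origin on the work surface. World frame = base frame: x ahead of the robot, y to its left, z up, the work surface at z = 0. Lengths are in mm, angles in degrees, forces in N, time in s.
With the tool pointing down it reaches from about 325 to 875 mm from the base axis. Payload 4.4 kg.
Tool frame: the origin (TCP) lies midway between the tips of the shut fingers; the grasp point (between the pads) lies 19 mm behind it (arm.grip_depth is the z of the grasp point in the tool frame, in mm); z points along the fingers, y is the line along which they close (so a half turn about z gives the same grasp; the last joint's range is limited). The gripper opens to 85 mm and grips with 20 to 120 N. Pads are 22 mm wide; open, the fingers measure 114 mm over their backs; the gripper's body (76 mm by 85 mm) begins 54 mm behind the grasp point. The pads swing forward as they close: fully open they stand 13 mm farther back than shut.
Start: joints at [66.721, 11.837, 88.321, -0, 79.842, -8.623], TCP at [145.496, 556.29, 231.282] pointing down, gripper open.
Joint ranges: [-156.59, 156.59], [-49.26, 127.26], [12.9, 141.05], [-63.56, 243.56], [4.71, 150.69], [-161.64, 161.64]. Speed limits (degrees/s): [159.86, 159.86, 180, 180, 180, 180].

### API

Orientations are given as a 3x3 rotation matrix whose columns are the frame's x, y, z axes.
In Python, from station import arm gives the robot as it stands.
- The arm moves only by the tool move_arm, never from a script. Its argument "deltas" is a list of rows, each a list of 7 numbers: the turn, a rotation vector about the tool's x, y, z normalised to -1 to 1, where 1 is 0.12 rad, then the shift along the tool's x, y, z normalised to -1 to 1, where 1 is 0.025 m, then the closure, from -1 (fully open) to 1 (shut), so that 0 is half open. A call has 1 to 20 rows; each row shifts and turns the commanded pose from where the row before left it, along the tool's axes as they then stand; what a row does not reach is not made up. A row lasts 1/12 s, in which the tool goes at most 41.7 mm and 7.16 degrees, less where a joint would pass 70% of its speed; a pose out of reach is approached as far as the arm can. A call with a number of a shift or a turn outside -1 to 1 is refused whole. A call with a gripper value outside its range is refused whole. The fingers move at their own pace and stop on an object; "newtons" is the grip in N (left out, the last holds). Time passes only in rows, so rows that do not move let the fingers close. It gives the time, the measured TCP pose, the force, the opening and the grip force at its end, in the units of the state.
- arm.sense(): the state, without advancing time (a new reading comes with each control period).
- arm.snapshot(name): name is "side" or "top" or "wrist"; returns (picture, depth): 480x640x3 uint8, red, green, blue; 480x640 float32, mm along the optical axis (not along the pixel's ray), 0 where there is no reading.
- arm.get_calibration(name): a dict with "vfov" (degrees; the focal length in pixels is half the picture's height over the tangent of half this angle, whatever the lens; pixels are square), "cx", "cy" (the principal point, pixels), "k1" (the pictures are not rectified: a ray, as slopes to the right and down, at radius r is drawn at 1 + k1 r^2 times it, then the intrinsics apply), "R" (3x3) and "t" (3): a world point X has camera coordinates R X + t; the wrist camera has in their place "T_tool_cam" (4x4, takes a point from camera to tool coordinates, whose origin is the TCP and whose axes are the flange's). Camera axes: x right, y down, z forward; pixel columns grow to the right and rows downward; lengths in mm; the calibration is good to about 2 mm. A picture is of the moment at which its call begins: read the wrist's pose just before it. get_calibration takes no time and is no camera call.
- arm.sign_off(): hands the job in; it is judged then, once.
The state is a dict: "clock": time; "joints": joint angles; "qvel": joint speeds; "effort": joint torques, N m; "tcp_pos": TCP position; "tool_rot": TCP orientation; "force": force on the tool from outside, world axes, zero at the start; "ft_torque": the same for the moment, N m; "grip_width": finger opening in mm; "gripper_force": force on a finger pad.
Only numpy, scipy, OpenCV 4.12 (cv2) and the standard library are available. Lean on these libraries where they do the work, as an engineer would, in place of code of your own. Each camera call takes 0.05 s, during which the arm holds its last target. There are 200 camera calls.

### The job

Get the disc sander running for a thin piece of limewood, pressing with the closed fingertips: first press the far end of the rocker on top of the dust extractor (the end with the bar) so that it snaps over to on, then press the left end, seen from the robot, of the rocker on the sander's console (the end with one dot) so that it snaps over to the slow speed, and last press the flat round start button on the console well in and let it spring back. Do not press the mushroom-headed stop button, and pick nothing up: leave the wood on the sander's table, the tin, the glue bottle and the tub of sticks where they are.

Things in the scene. Friction and masses are not known exactly. Their poses are not given: they have to be found in the camera images.
- extractor: Dust extractor: fixed grey box 220 mm deep (x), 200 mm wide (y), flat top 145 mm above the bench; slatted intake on its right side; carrying handle (bar along y, top 31 mm above the box) at the rear, 140 mm behind the rocker's middle. Origin: centre of its underside; x points from the front (robot's side) to the rear, y to the operator's left, z up. Its rocker lies 55 mm in front of the centre.
- extractor_rocker (a joint): On/off rocker, black, 46 mm long (along x) by 24 mm, in a frame 58 x 36 mm, 2.5 mm high; tilts about its middle. 0 = off: near end (ring) level 5 mm above the box top, far end (bar) sloping up 0.35 rad to 13 mm. 0.35 = on: far end level at 5 mm. Needs about 6 N, 16 mm from the middle, to start moving, then less; past half way it snaps over and stays.
- extractor_rocker_end (a point): Where to press the extractor's rocker: on the upper face of its far (on) end, 16 mm along that face from the rocker's middle; moves with the rocker: 10.5 mm above the flat top when off, about 5 mm when on. Its axes are those of the extractor while the rocker is off.
- sander: Disc sander: fixed grey machine, base about 240 mm deep (x) by 330 mm wide (y). Motor along y at the rear, top 138 mm high; 125 mm disc at its left end (guard top 164 mm); aluminium work table left of the disc, 150 x 100 mm, top 92 mm high; switch console in front of the motor. Origin: on the underside, 45 mm in front of the motor's axis; x to the rear, y to the operator's left, z up.
- console: Sloping switch panel of the sander, 104 x 222 mm, tipped 15 degrees towards the operator. Origin: middle of its upper surface, 66 mm above the bench; x up the slope to the rear, y to the operator's left, z out of the panel. On the line across its middle: speed rocker 65 mm to the left, start button in the middle, stop button 65 mm to the right.
- speed_rocker (a joint): Sander's speed rocker: same size, frame, stiffness and snap as the extractor's, heights here above the panel, its length along the console's y. 0 = fast: right end (two dots) level 5 mm above the panel, left end (one dot) sloping up to 13 mm. 0.35 rad = slow: left end level at 5 mm.
- speed_rocker_end (a point): Where to press the speed rocker: on the upper face of its left (slow) end, 16 mm along that face from the rocker's middle; moves with the rocker: 10.5 mm above the panel at fast, about 5 mm at slow. Its z is the panel's outward direction while the rocker is at fast.
- start_button (a joint): Start button of the sander, in the middle of the console: flat black disc 30 mm across, its face 9 mm above the panel, in a collar 38 mm across and 2 mm high. Travel 0 to 0.005 m into the panel; spring 2 N at first to 6 N fully in; springs back. It counts as pressed from 0.0035 m.
- start_button_top (a point): Centre of the start button's face, moving with it; its z points out of the panel, along which it travels.
- stop_button (a joint): Stop button, not to be pressed: black mushroom head 40 mm across standing 26 mm above the panel, 65 mm right of the start button. Travel 0 to 0.006 m, spring 3 to 8 N.
- stop_button_top (a point): Top centre of the stop button's mushroom head.
- wood_strip: Bystander: loose piece of limewood 70 x 30 x 12 mm lying on the sander's work table. Origin: centre of its underside.
- tin: Bystander: round metal tin 61 mm across, 45 mm high, on the bench between the machines, nearer the robot. Origin: centre of its underside.
- glue_bottle: Bystander: white glue bottle 52 mm across, 129 mm high with a pointed nozzle, on the bench in front of the sander's right part. Origin: centre of its underside.
- stick_tub: Bystander: white tub 94 mm across, 110 mm high, with sticks rising to 205 mm, on the bench to the right of the sander. Origin: centre of its underside.

How it is judged (in metres and radians):
On the way, in this order (a step that is already met when the one before it is completed fails the run):
1. the extractor's rocker has snapped over to on (value of joint extractor_rocker above 0.32 rad), for 0.1 s.
2. the sander's speed rocker has snapped over to slow (value of joint speed_rocker above 0.32 rad), for 0.1 s.
3. the start button is pressed well in by the fingers (value of joint start_button above 0.0035 m and contact force between the fingers and start_button above 1 N), for 0.04 s.
At the end, for the whole second after the job is handed in: The extractor's rocker is on and the speed rocker is at slow (both beyond 0.32 of 0.35 rad), the start and stop buttons are out (within 1 mm), and the four bystanders are within 20 mm of where they stood (value of joint each of extractor_rocker, speed_rocker above 0.32 rad and value of joint each of start_button, stop_button below 0.001 m and distance of each of wood_strip, tin, glue_bottle, stick_tub from where it was at the start of the episode below 0.02 m); the robot touches nothing.
It fails at once if the stop button is pressed (2 mm or more) (value of joint stop_button above 0.002 m).
It fails at once if the start button is pressed while the extractor is off or the speed is not slow (value of joint start_button above 0.002 m and value of joint any of extractor_rocker, speed_rocker below 0.25 rad).
It fails at once if the wood, tin, bottle or tub is pushed, picked up or carried more than 20 mm (distance of any of wood_strip, tin, glue_bottle, stick_tub from where it was at the start of the episode above 0.02 m).
It fails at once if the bottle, tub or tin is tipped over (angle between any of glue_bottle, stick_tub, tin's own z axis and vertical above 0.5 rad).
It also fails if it takes over 42 s, if anything falls off the work surface, if the arm or the gripper's body presses on something with over 40 N, if the wrist force passes 120 N, or if a joint passes its speed limit or range.

## Working session

There is one attempt and no reset: what is moved stays moved. The work goes in short steps, Python scripts to look and compute and a tool call to move; the robot and the scene stay as the last step left them, time stands still between calls to the robot, and variables do not carry over. Pictures are saved under pics/ and viewed, at most 10 in all, crops included, and the job is handed in when it is done.

Besides the shell and the picture viewer there is one more tool, called after "Call:" as a command line: name --pt "numbers of a row" for each row, then --argument value for the rest. move_arm: Moves the arm, as the interface text tells. Scaled input: -1 to 1 covers 0.025 m each way for a shift and 0.12 rad each way for a turn. Its arguments: {"type":"object","properties":{"deltas":{"type":"array"},"newtons":{"type":"number"}},"required":["deltas"]}

```bash
mkdir -p pics; cat > h.py <<'E'
import numpy as np, cv2
from station import arm
def ray(c,u,v):
    f=240/np.tan(np.radians(c["vfov"])/2)
    d=np.array([(u-c["cx"])/f,(v-c["cy"])/f]); s=d.copy()
    for _ in range(20): s=d/(1+c["k1"]*(s@s))
    return np.array([s[0],s[1],1.])
def world(name,u,v,depth,st=None):
    c=arm.get_calibration(name); z=depth if np.isscalar(depth) else np.median([x for x in depth[v-2:v+3,u-2:u+3].ravel() if x>0])
    p=ray(c,u,v)*z
    if name=="wrist":
        T=np.array(c["T_tool_cam"]); p=T[:3,:3]@p+T[:3,3]
        return np.array(st["tool_rot"])@p+np.array(st["tcp_pos"])
    return np.array(c["R"]).T@(p-np.array(c["t"]))
def snap(name,fn):
    st=arm.sense(); im,d=arm.snapshot(name)
    cv2.imwrite(f"pics/{fn}.png",im[:,:,::-1]); np.savez(f"pics/{fn}.npz",d=d,p=st["tcp_pos"],R=st["tool_rot"])
    return im,d
def W(name,fn,pts):
    z=np.load(f"pics/{fn}.npz"); st=dict(tcp_pos=z["p"],tool_rot=z["R"])
    return [np.round(world(name,u,v,z["d"],st),1) for u,v in pts]
E
python3 -c "
from h import *
snap('top','top1');snap('side','side1');s=arm.sense();print(np.round(s['tool_rot'],3))
a=cv2.imread('pics/top1.png');print(arm.get_calibration('top'));print(arm.get_calibration('wrist'))"
```

```text
[[-0.967  0.253 -0.001]
 [ 0.253  0.967 -0.002]
 [ 0.    -0.002 -1.   ]]
{'vfov': 49.45924173462245, 'cx': 318.20248815754906, 'cy': 231.93206349644439, 'k1': 0.01692650375022012, 'R': array([[-0.01127476, -0.99983875,  0.0139766 ],
       [-0.99916965,  0.01071772, -0.03930835],
       [ 0.03915222, -0.01440819, -0.99912937]]), 't': array([ -72.28141373,  496.22609405, 1210.83641155])}
{'vfov': 65.05373861358366, 'cx': 311.8271894792002, 'cy': 244.378115972532, 'k1': -0.0731818134747068, 'T_tool_cam': array([[ 1.58454191e-06, -9.60903680e-01, -2.76882859e-01,
         7.14427852e+01],
       [ 9.99999625e-01,  2.41229194e-04, -8.31447206e-04,
         1.40775677e+00],
       [ 8.65732909e-04, -2.76882754e-01,  9.60903320e-01,
        -1.41585422e+02],
       [ 0.00000000e+00,  0.00000000e+00,  0.00000000e+00,
         1.00000000e+00]])}
```

View pics/top1.png

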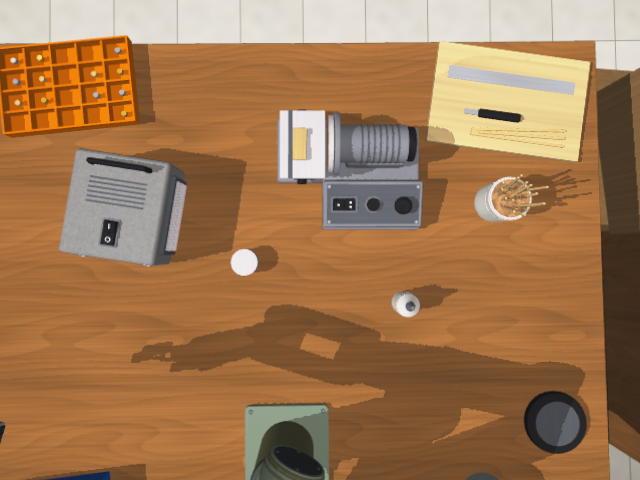

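View pics/side1.png

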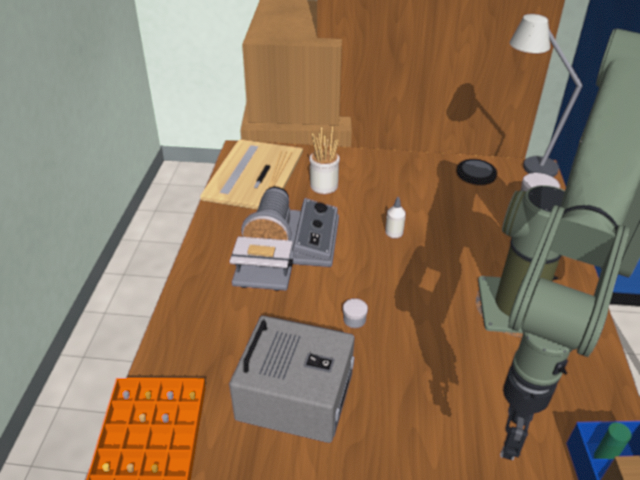

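The top view shows the extractor rocker at about (109,232), and on the console the speed rocker (343,204), start (373,204) and stop (403,205). The side view shows the arm still clear at right. Next I take enlarged crops.

```bash
python3 -c "
from h import *
a=cv2.imread('pics/top1.png')
b=cv2.resize(a[210:260,80:140],None,fx=6,fy=6,interpolation=2); c=cv2.resize(a[180:230,320:425],None,fx=6,fy=6,interpolation=2)
o=np.zeros((600,630,3),np.uint8);o[:300,:360]=b;o[300:]=c
cv2.imwrite('pics/crop1.png',o)
print(W('top','top1',[(109,232),(77,152),(174,168),(155,263),(62,250),(343,204),(373,204),(403,205),(326,226),(418,226),(245,262),(405,304)]))
"
```

```text
[array([494.4, 355.1, 149.1]), array([661.9, 423.8, 143.1]), array([633.5, 234. , 103.4]), array([429. , 269.9, 119.3]), array([458.6, 453.4, 142.6]), array([ 554.9, -133. ,   70.5]), array([ 553.9, -199.6,   74.3]), array([ 549.5, -263.7,   89.9]), array([507.2, -95.1,  48.2]), array([ 505.1, -304.8,   46.8]), array([427.6,  89.5,  44.2]), array([ 333.4, -263.3,   94.9])]
```

View pics/crop1.png

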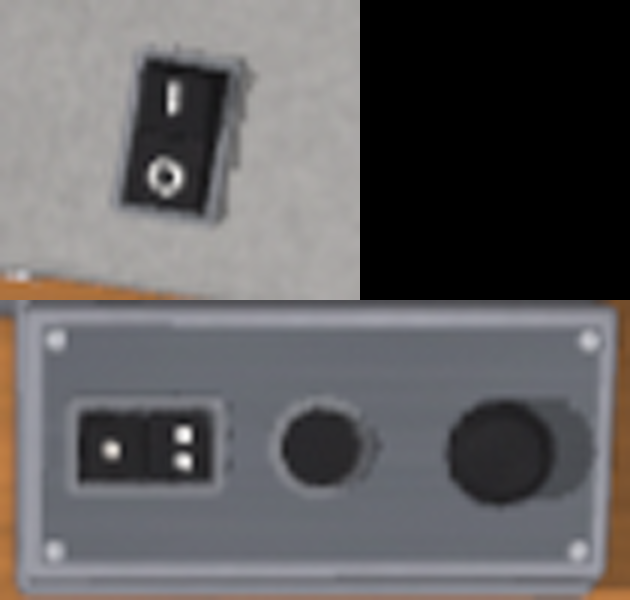

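```bash
python3 -c "
from h import *
c=arm.get_calibration('top');R=np.array(c['R']);t=np.array(c['t'])
def atz(u,v,z):
    o=-R.T@t; d=R.T@ray(c,u,v); return np.round(o+d*(z-o[2])/d[2],1)
print('frame',atz(109.7,232.3,147.5),'I',atz(108.8,226.3,155),'O',atz(107.5,239.5,150))
print('dot1',atz(338.7,204.8,76),'dot2',atz(350.7,204.7,71),'start',atz(373.3,204.5,74.7),'stop',atz(403.3,205.3,91))
print('screws',[atz(320+x/6,180+(y-300)/6,z) for x,y,z in[(55,340,78),(589,340,78),(54,551,54),(579,551,54)]])
print(W('top','top1',[(329,187),(418,187),(329,222),(416,222)]))
"
```

```text
frame [493.9 354.3 147.5] I [505.9 353.3 155. ] O [479.  357.8 150. ]
dot1 [ 552.7 -123.    76. ] dot2 [ 553.1 -150.1   71. ] start [ 552.7 -200.2   74.7] stop [ 548.8 -264.2   91. ]
screws [array([ 593.1, -102.2,   78. ]), array([ 591.2, -300.3,   78. ]), array([ 516.3, -101.8,   54. ]), array([ 514.2, -300.1,   54. ])]
[array([ 592.6, -101.9,   76.2]), array([ 590.7, -300.4,   76. ]), array([ 515.8, -101.7,   55.7]), array([ 513.8, -298.7,   55. ])]
```

Call:
move_arm --pt "0 0 0 -0.948 -0.248 0 1" --pt "0 0 0 -0.948 -0.248 0 1" --pt "0 0 0 -0.948 -0.248 0 1" --pt "0 0 0 -0.948 -0.248 0 1" --pt "0 0 0 -0.948 -0.248 0 1" --pt "0 0 0 -0.948 -0.248 0 1" --pt "0 0 0 -0.948 -0.248 0 1" --pt "0 0 0 -0.948 -0.248 0 1" --pt "0 0 0 -0.948 -0.248 0 1" --pt "0 0 0 -0.948 -0.248 0 1" --pt "0 0 0 -0.948 -0.248 0 1" --pt "0 0 0 -0.948 -0.248 0 1" --pt "0 0 0 -0.948 -0.248 0 1" --pt "0 0 0 -0.948 -0.248 0 1" --pt "0 0 0 -0.948 -0.248 0 1" --pt "0 0 0 -0.948 -0.248 0 1" --pt "0 0 0 -0.948 -0.248 0 1" --pt "0 0 -0.975 0 0 0 1" --pt "0 0 0 0 0 0.5 1" --pt "0 0 0 0 0 0 1" --newtons 40

```text
clock: 1.77
tcp_pos: [507.0, 351.5, 215.3]
tool_rot: [[-0.99, 0.141, -0.005], [0.141, 0.99, -0.002], [0.005, -0.003, -1.0]]
force: [-1.2, 0.7, -1.1]
grip_width: -0.1
gripper_force: 0.0
```

```bash
python3 -c "
from h import *
snap('wrist','w1');print(arm.sense()['tool_rot'])"
```

```text
[[-0.99006447  0.14052403 -0.00503349]
 [ 0.1405363   0.99007315 -0.00217153]
 [ 0.00467837 -0.00285734 -0.99998497]]
```

View pics/w1.png

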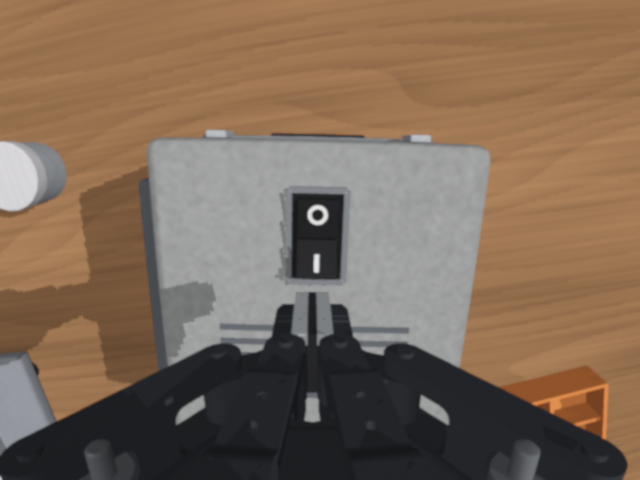

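The wrist view shows the rocker with O at (317,215) and I at (317,263), and the fingertips just below at (312,295), aligned with it.

```bash
python3 -c "
from h import *
print(W('wrist','w1',[(317,263),(317,215),(317,239),(287,190),(348,190),(346,281),(288,281),(240,240)]),arm.sense()['tcp_pos'])"
```

```text
[array([505.5, 355.8, 154. ]), array([478.9, 359.6, 149.6]), array([492.9, 357.6, 148.8]), array([463.1, 344.8, 145.7]), array([467.9, 378.7, 145.8]), array([522.6, 371.3, 144.3]), array([516.9, 336.8, 146.4]), array([488.5, 312.5, 143.9])] [506.70744363 351.80662531 215.89675875]
```

Call:
move_arm --pt "0 0 0 -0.05 0.09 1 1" --pt "0 0 0 0 0 1 1" --pt "0 0 0 0 0 0.2 1" --pt "0 0 0 0 0 0.1 1" --pt "0 0 0 0 0 0.1 1" --pt "0 0 0 0 0 0.1 1" --pt "0 0 0 0 0 0.08 1" --pt "0 0 0 0 0 0.08 1" --pt "0 0 0 0 0 0 1" --pt "0 0 0 0 0 0 1"

```text
clock: 2.65
tcp_pos: [510.1, 354.5, 152.5]
tool_rot: [[-0.99, 0.139, -0.0], [0.139, 0.99, 0.0], [0.0, 0.0, -1.0]]
force: [-0.1, 0.0, 0.1]
grip_width: 0.2
gripper_force: 0.0
```

Call:
move_arm --pt "0 0 0 0 0 0.06 1" --pt "0 0 0 0 0 0.06 1" --pt "0 0 0 0 0 0.04 1" --pt "0 0 0 0 0 0 1" --pt "0 0 0 0 0 0 1"

```text
clock: 3.07
tcp_pos: [510.1, 354.5, 149.9]
tool_rot: [[-0.99, 0.138, 0.0], [0.138, 0.99, 0.0], [0.0, 0.0, -1.0]]
force: [-3.8, -1.4, 7.9]
grip_width: -0.2
gripper_force: 3.8
```

Call:
move_arm --pt "0 0 0 0 0 -1 1" --pt "0 0 0 0 0 -1 1" --pt "0 0 0 0 0 -1 1" --pt "0 0 0 0 0 0 1" --pt "0 0 0 0 0 0 1"

```text
clock: 3.48
tcp_pos: [511.2, 355.1, 225.3]
tool_rot: [[-0.99, 0.138, 0.004], [0.138, 0.99, 0.002], [-0.003, 0.002, -1.0]]
force: [-0.4, -0.6, -1.0]
grip_width: -0.1
gripper_force: 0.0
```

```bash
python3 -c "
from h import *
im,d=snap('wrist','w2')
print(W('wrist','w2',[(317,263),(317,258),(317,225),(317,230)]),arm.sense()['tcp_pos'])
cv2.imwrite('pics/w2c.png',cv2.resize(im[170:300,240:400,::-1],None,fx=3,fy=3))"
```

```text
[array([515.5, 359.2, 148.8]), array([512.4, 359.6, 148.5]), array([491.6, 362.4, 149.8]), array([495. , 362. , 148.4])] [510.07451793 354.4928631  223.23723307]
```

View pics/w2c.png

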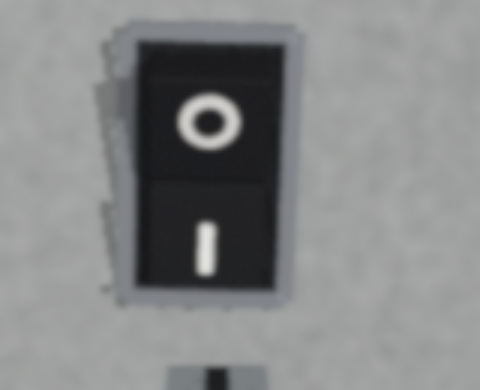

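The rocker is on: the bar end is level and the ring end is raised. Next I move over the speed rocker.

Call:
move_arm --pt "0 0 0 -0.226 -0.979 0 1" --pt "0 0 0 -0.226 -0.979 0 1" --pt "0 0 0 -0.226 -0.979 0 1" --pt "0 0 0 -0.226 -0.979 0 1" --pt "0 0 0 -0.226 -0.979 0 1" --pt "0 0 0 -0.226 -0.979 0 1" --pt "0 0 0 -0.226 -0.979 0 1" --pt "0 0 0 -0.226 -0.979 0 1" --pt "0 0 0 -0.226 -0.979 0 1" --pt "0 0 0 -0.226 -0.979 0 1" --pt "0 0 0 -0.226 -0.979 0 1" --pt "0 0 0 -0.226 -0.979 0 1" --pt "0 0 0 -0.226 -0.979 0 1" --pt "0 0 0 -0.226 -0.979 0 1" --pt "0 0 0 -0.226 -0.979 0 1" --pt "0 0 0 -0.226 -0.979 0 1" --pt "0 0 0 -0.226 -0.979 0 1" --pt "0 0 0 -0.226 -0.979 0 1" --pt "0 0 0 -0.226 -0.979 0 1"

```text
clock: 5.12
tcp_pos: [550.7, -121.7, 220.7]
tool_rot: [[-0.99, 0.138, -0.004], [0.138, 0.99, 0.002], [0.004, 0.001, -1.0]]
force: [0.8, 0.8, -0.6]
grip_width: 0.0
gripper_force: 0.0
```

Call:
move_arm --pt "0 0 -0.54 0 0 0.5 1" --pt "0 0 -0.54 0 0 1 1" --pt "0 -0.727 0 0 0 0.5 1" --pt "0 -0.727 0 0 0 0 1" --pt "0 -0.727 0 0 0 0 1" --pt "0 0 0 0 0 0 1" --pt "0 0 0 0 0 0 1"

```text
clock: 5.7
tcp_pos: [549.7, -120.3, 170.9]
tool_rot: [[-0.967, 0.01, 0.253], [0.01, 1.0, -0.001], [-0.253, 0.002, -0.967]]
force: [0.0, -1.0, -0.5]
grip_width: -0.5
gripper_force: 0.0
```

```bash
python3 -c "
from h import *
snap('wrist','w3');print(arm.sense()['tool_rot'],arm.sense()['tcp_pos'])"
```

```text
[[-9.66593319e-01  9.73005435e-03  2.56130204e-01]
 [ 9.55755712e-03  9.99952486e-01 -1.91824772e-03]
 [-2.56136699e-01  5.93813629e-04 -9.66640388e-01]] [ 551.6247088  -120.91848727  172.48317857]
```

View pics/w3.png

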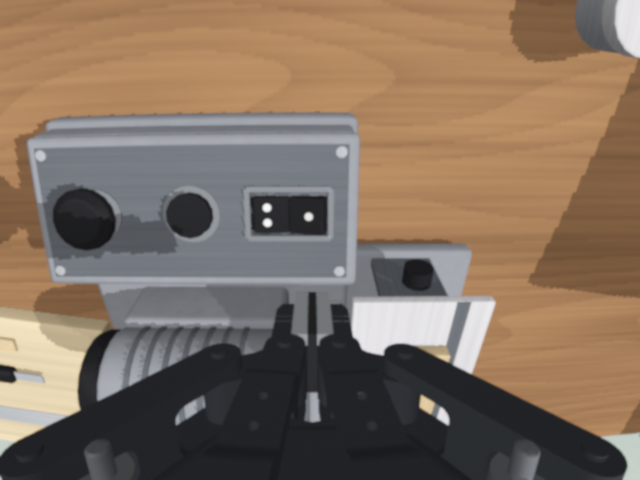

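The wrist view shows the one-dot end at (308,216), the two-dot end at (267,215), start at (190,215), and stop at (84,218).

```bash
python3 -c "
from h import *
p=W('wrist','w3',[(308,216),(267,215),(190,215),(342,152),(339,271),(60,271),(40,155),(84,218)]);print(p)
z=np.load('pics/w3.npz');R=z['R'];t=z['p']
for n,q in [('rock',[551.5,-121,76.1]),('start',[552,-200.5,74.7]),('dot',p[0]),('startw',p[2])]: print(n,np.round(R.T@(np.array(q)-t),1))
"
```

```text
[array([ 551.7, -121.1,   74.9]), array([ 553.2, -147.9,   69.7]), array([ 550.8, -197.2,   73.3]), array([516. , -99.2,  56.2]), array([ 593. , -100.4,   77. ]), array([ 591.4, -298.5,   77.2]), array([ 513.3, -297.5,   56.3]), array([ 544.1, -258.4,   88.7])]
rock [22.3 -0.9 92.2]
start [ 21.3 -80.4  93.7]
dot [22.4 -1.  93.4]
startw [ 22.9 -77.1  94.7]
```

Call:
move_arm --pt "0 0 0 0.88 0 0 1" --pt "0 0 0 0 0 1 1" --pt "0 0 0 0 0 1 1" --pt "0 0 0 0 0 1 1" --pt "0 0 0 0 0 0.4 1" --pt "0 0 0 0 0 0.1 1" --pt "0 0 0 0 0 0.1 1" --pt "0 0 0 0 0 0.1 1" --pt "0 0 0 0 0 0.1 1" --pt "0 0 0 0 0 0.1 1" --pt "0 0 0 0 0 0.06 1" --pt "0 0 0 0 0 0 1" --pt "0 0 0 0 0 0 1"

```text
clock: 6.83
tcp_pos: [556.4, -121.1, 72.0]
tool_rot: [[-0.966, 0.009, 0.259], [0.009, 1.0, -0.003], [-0.259, -0.0, -0.966]]
force: [-0.6, -0.2, -0.4]
grip_width: 0.2
gripper_force: 0.0
```

Call:
move_arm --pt "0 0 0 0 0 0.06 1" --pt "0 0 0 0 0 0.04 1" --pt "0 0 0 0 0 0 1" --pt "0 0 0 0 0 0 1"

```text
clock: 7.17
tcp_pos: [556.9, -121.2, 71.3]
tool_rot: [[-0.966, 0.009, 0.258], [0.008, 1.0, -0.003], [-0.258, -0.0, -0.966]]
force: [-8.2, 1.0, 14.8]
grip_width: 0.1
gripper_force: 8.2
```

Call:
move_arm --pt "0 0 0 0 0 -0.8 1" --pt "0 0 0 0 0 -0.8 1" --pt "0 0 0 0 0 -0.8 1" --pt "0 0 0 0 -0.785 0 1" --pt "0 0 0 0 -0.785 0 1" --pt "0 0 0 0.06 -0.785 0 1" --pt "0 0 0 0.07 -0.785 0 1" --pt "0 0 0 0 0 0 1" --pt "0 0 0 0 0 0 1" --pt "0 0 0 0 0 0 1"

```text
clock: 8.0
tcp_pos: [537.5, -198.8, 126.4]
tool_rot: [[-0.966, 0.009, 0.258], [0.009, 1.0, -0.002], [-0.258, 0.001, -0.966]]
force: [0.8, 0.7, 0.2]
grip_width: -0.2
gripper_force: 0.0
```

```bash
python3 -c "
from h import *
snap('wrist','w4');s=arm.sense();print(s['tcp_pos'],s['force'])
R=np.array(s['tool_rot']);print(R.T@(np.array([551.6,-199.5,74.7])-s['tcp_pos']))"
```

```text
[ 537.46813346 -198.46404208  126.30625441] [ 0.2031877  -0.09247645  0.66515157]
[-0.34522906 -0.95457789 53.50661597]
```

View pics/w4.png

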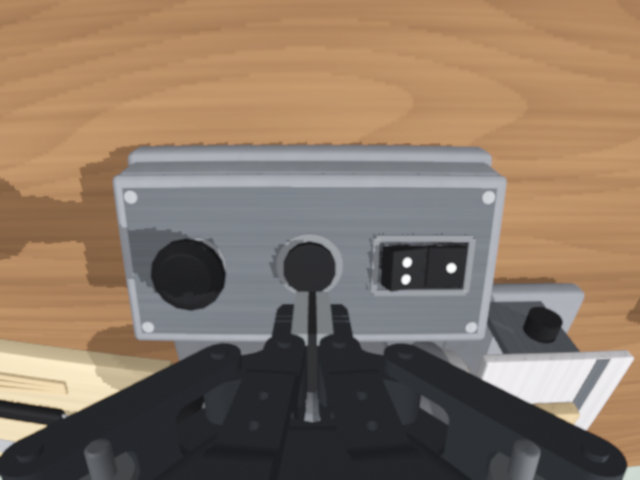

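The speed rocker has snapped to slow: its two-dot end at (405,270) now stands up. The start button at (309,267) is in line with the fingers.

Call:
move_arm --pt "0 0 0 0 -0.04 1 1" --pt "0 0 0 0 0 0.9 1" --pt "0 0 0 0 0 0.12 1" --pt "0 0 0 0 0 0.12 1" --pt "0 0 0 0 0 0.12 1" --pt "0 0 0 0 0 0.12 1" --pt "0 0 0 0 0 0 1" --pt "0 0 0 0 0 0 1"

```text
clock: 8.72
tcp_pos: [553.1, -199.8, 70.2]
tool_rot: [[-0.966, 0.009, 0.259], [0.008, 1.0, -0.001], [-0.259, 0.001, -0.966]]
force: [-4.7, 3.6, 4.4]
grip_width: -0.0
gripper_force: 2.8
```

Call:
move_arm --pt "0 0 0 0 0 0.06 1" --pt "0 0 0 0 0 0.04 1" --pt "0 0 0 0 0 0 1" --pt "0 0 0 0 0 0 1"

```text
clock: 9.05
tcp_pos: [553.5, -199.9, 69.7]
tool_rot: [[-0.966, 0.008, 0.258], [0.008, 1.0, -0.001], [-0.258, 0.001, -0.966]]
force: [-12.7, 5.4, 18.7]
grip_width: -0.1
gripper_force: 10.5
```

Bottomed at about 21 N, so the button is fully in. Now I withdraw and check.

Call:
move_arm --pt "0 0 0 0 0 -0.8 1" --pt "0 0 0 0 0 -1 1" --pt "0 0 0 0 0 -1 1" --pt "0 0 0 0 0 -1 1" --pt "0 0 0 0 0 -0.8 1" --pt "0 0 0 0 0 0 1" --pt "0 0 0 0 0 0 1" --pt "0 0 0 0 0 0 1" --pt "0 0 0 0 0 0 1"

```text
clock: 9.8
tcp_pos: [523.4, -199.7, 176.3]
tool_rot: [[-0.966, 0.009, 0.257], [0.009, 1.0, -0.001], [-0.257, 0.001, -0.966]]
force: [-0.1, 0.1, 0.2]
grip_width: 0.1
gripper_force: 0.0
```

```bash
python3 -c "
from h import *
im,_=snap('top','top2');im2,_=snap('wrist','w5');print(arm.sense()['force'])
o=np.zeros((600,640,3),np.uint8);o[:300]=cv2.resize(im[100:300,30:457],(640,300));o[300:]=im2[60:360]
cv2.imwrite('pics/fin.png',o[:,:,::-1])"
```

```text
[ 0.01248839 -0.96030764 -0.32032616]
```

View pics/fin.png

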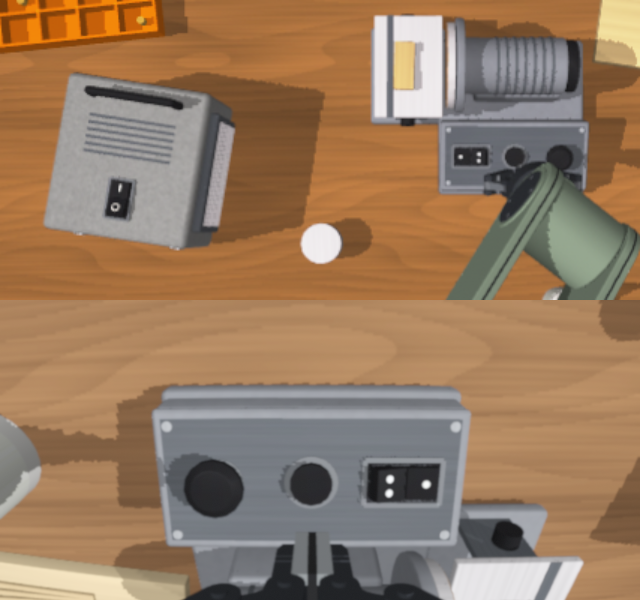

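The final views show the extractor rocker on, the speed rocker at slow (two-dot end raised at (388,484)), and the start button out at (311,484). The bystanders in view are in place and the arm is clear.

```bash
python3 -c "
from station import arm
print(arm.sign_off())"
```

```text
the job is handed in; nothing more can be done
None
```

The job is handed in: the extractor is on, the sander is set to slow, and the start button was pressed fully in and is out again; the stop button and bystanders were not touched (about 10 s of the 42 s used, judge's result not shown).

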